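# Wedge the rocking comparator stand

## Robot

A 6-joint arm with a two-finger parallel gripper is mounted at the origin on the work surface. World frame = base frame: x ahead of the robot, y to its left, z up, the work surface at z = 0. Lengths are in m, angles in degrees, forces in N, time in s.
With the tool pointing down it reaches from about 0.3 to 0.75 m from the base axis. Payload 8.5 kg.
Tool frame: the origin (TCP) lies at the very end of the fingers, on their centre line; the grasp point (between the pads) lies 19 mm behind it; z points along the fingers, y is the line along which they close (so a half turn about z gives the same grasp; the last joint's range is limited). The gripper opens to 85 mm and grips with 20 to 120 N. Pads are 22 mm wide; open, the fingers measure 114 mm over their backs; the gripper's body (76 mm by 85 mm) begins 54 mm behind the grasp point. The pads swing forward as they close: fully open they stand 13 mm farther back than shut.
Start: joints at [55.388, 21.807, 74.336, -0, 83.858, -12.336], TCP at [0.208, 0.509, 0.196] pointing down, gripper open.
Joint ranges: [-178.18, 178.18], [-50.72, 133.34], [12.68, 142.11], [-81.47, 261.47], [9.98, 163.14], [-165.26, 165.26]. Speed limits (degrees/s): [136.94, 136.94, 180, 180, 180, 180].

## Interface

Orientations are given as a 3x3 rotation matrix whose columns are the frame's x, y, z axes.
In Python, from rig import env gives the robot as it stands.
- The arm moves only by the tool move_arm, never from a script. Its argument "plan" is a list of rows, each a list of 7 numbers: the turn, a rotation vector about the tool's x, y, z in degrees, then the shift along the tool's x, y, z in cm, then the gripper command: -1 is shut, 1 is fully open, values between are in proportion. In form: [[ax, ay, az, tx, ty, tz, jaw], ...]. A call has 1 to 5 rows; each row is the pose to reach, as a shift and turn from the pose commanded when the call began, along the tool's axes at that moment; what a row does not reach only later rows make up. A row lasts 1/10 s, in which the tool goes at most 50 mm and 8.59 degrees, less where a joint would pass 70% of its speed; a pose out of reach is approached as far as the arm can. A call with a gripper value outside its range is refused whole. The fingers move at their own pace and stop on an object; "squeeze" is the grip in N (left out, the last holds). Time passes only in rows, so rows that repeat a pose let the fingers close. It gives the time, the measured TCP pose, the force, the opening and the grip force at its end, in the units of the state.
- env.observe(): the state, without advancing time (a new reading comes with each control period).
- env.get_image(name): name is "scene" or "top"; returns a dict with "color" (384x512x3 uint8, red, green, blue), "fov_y" (degrees; the focal length in pixels is half the picture's height over the tangent of half this angle, whatever the lens; pixels are square), "cx", "cy" (the principal point, pixels), "R" (3x3) and "t" (3): a world point X has camera coordinates R X + t. Camera axes: x right, y down, z forward; pixel columns grow to the right and rows downward; lengths in m; the calibration is good to about 2 mm. A picture is of the moment at which its call begins. There is no depth.
- env.close_job(): hands the job in; it is judged then, once.
Trained networks look in a picture, given as the dict that the camera call returned (one of the last four; its "shot" number tells which), for a name from the list of things; names that differ only in an ending like _2 or _b are one class to them, and where a whole thing is asked for, a point or a joint stands for the part that bears it (a point fixed in the world has none). Each returns a list of dicts, best first, with "conf" (0 to 1); they miss things now and then, are a little off and sometimes report something else, mostly with a low value. They report only what shows in the picture. A call takes as long as a camera call.
- env.outline_of(target, picture): "mask" (384x512 bool, what is visible of it) and "bbox" ([centre column, centre row, width, height] in pixels, round what is visible of it).
- env.tip_of(target, picture): "pixel" ([column, row] in pixels: a listed point, or the origin of a listed thing).
The state is a dict: "time_s": time; "q": joint angles; "qvel": joint speeds; "joint_efforts": joint torques, N m; "position": TCP position; "tool_rot": TCP orientation; "ft_force": force on the tool from outside, world axes, zero at the start; "wrist_torque": the same for the moment, N m; "grip_width": finger opening in m; "gripper_force": force on a finger pad.
Only numpy, scipy, OpenCV 4.12 (cv2) and the standard library are available. Lean on these libraries where they do the work, as an engineer would, in place of code of your own. Each camera call takes 0.05 s, during which the arm holds its last target. There are 200 camera calls.

## Task

The comparator stand rocks because one of its four feet hangs clear of the bench. Push the wooden wedge along the bench, thin end first, under that foot until it jams firmly and the stand no longer rocks; then press down firmly with the fingertips on the granite plate right above that foot to feel that it stays level, and let go. Do not lift the wedge, do not shove the stand out of place or tip it, and leave the other things where they are.

Things in the scene. Friction and masses are not known exactly. Their poses are not given: they have to be found in the camera images.
- stand: comparator stand, loose, about 5 kg: dark granite plate 160 (x) x 220 (y) mm, underside 26 and top 62 mm above the bench, on four 22 mm ball feet at x = +-62, y = +-92 mm; three stand on the bench, the one at x = +62, y = -92 ends 9 mm above it. Origin on the bench plane under the plate's centre, z up. Level at first, but tips about 3 degrees if pressed with some 4 N over the short foot
- column (a point): foot of the stand's steel column (26 mm diameter, rises to 312 mm above the bench), on the plate's top. An arm 222 to 242 mm up carries a dial indicator, 54 mm across, centred 80 mm from here in the stand's -y direction, 178 to 232 mm up, its spindle down to 120 mm
- short_foot (a point): lowest point of the short ball foot, 9 mm above the bench while the stand is level; the plate's two nearest edges are 18 mm away from it in the stand's +x and 18 mm in its -y direction
- press_spot (a point): point on the granite plate's top, straight above the short foot, 62 mm above the bench: press down here, with a firm finger push of about 6 N
- shim: plain wooden wedge, about 80 g, 110 mm long (x), 45 mm wide (y): thin end at +x, 3 mm high, rising evenly to 21 mm at the flat upright back face at -x. Origin at the centre of its underside, z up. Lies on the stand's -y side, thin end roughly towards the short foot. It jams when its slope meets the foot, about 18 mm from its middle towards the thin end, and holds by friction
- shim_tip (a point): middle of the wedge's thin end, at bench height
- shim_back (a point): middle of the wedge's back face, at bench height
- ring_gauge: steel ring gauge standing on the stand's plate, 48 mm across, 16 mm high; origin at the centre of its underside
- block: flat plain wooden packing block, 60 x 40 x 18 mm, too thick for the gap; origin at the centre of its underside
- micrometer: outside micrometer lying on the bench, about 65 x 155 x 20 mm; origin at the centre of its C-shaped frame, at bench height
- plug_gauge: upright plug gauge, 24 mm diameter, 105 mm high; origin at the centre of its underside
- oil: small white upright bottle, 40 mm diameter, 100 mm high; origin at the centre of its underside
- indicator: loose dial indicator lying face up, 56 mm diameter, 21 mm high, its stem reaches 76 mm from its origin along its x; origin at the centre of its underside

How it is judged (in metres and radians):
On the way, in this order (a step that is already met when the one before it is completed fails the run):
1. the wedge bears under the short foot (contact force between shim and stand above 1.5 N and horizontal distance between shim and short_foot below 0.03 m and angle between stand's own z axis and vertical below 0.012 rad), for 0.2 s.
2. the plate is pressed above that foot and stays level (all of step 1 and contact force between the fingers and stand above 4 N and horizontal distance between the grasp point and press_spot below 0.045 m), for 0.2 s.
At the end, for the whole second after the job is handed in: the wedge lies flat on the bench under the short foot (its centre within 30 mm of the foot, seen from above) and bears against it with more than 1.5 N; the stand is at rest, level within 0.7 degrees, and within 12 mm of where it was; all other things are where they were (all of step 1 and distance of stand from where it was at the start of the episode below 0.012 m and height (world z) of shim below 0.006 m and angle between shim's own z axis and vertical below 0.06 rad and linear speed of each of shim, stand below 0.01 m/s); the robot touches nothing.
It fails at once if the wedge is lifted (height (world z) of shim above 0.012 m).
It fails at once if the stand is shoved more than 20 mm or lifted (distance of stand from where it was at the start of the episode above 0.02 m).
It fails at once if the stand is tipped by more than 6 degrees (angle between stand's own z axis and vertical above 0.105 rad).
It fails at once if another thing is moved by more than 20 mm or tipped over (distance of any of ring_gauge, block, micrometer, plug_gauge, oil, indicator from where it was at the start of the episode above 0.02 m or angle between any of plug_gauge, oil's own z axis and vertical above 0.5 rad).
It also fails if it takes over 54 s, if anything falls off the work surface, if the arm or the gripper's body presses on something with over 40 N, if the wrist force passes 120 N, or if a joint passes its speed limit or range.

## Working session

There is one attempt and no reset: what is moved stays moved. The work goes in short steps, Python scripts to look and compute and a tool call to move; the robot and the scene stay as the last step left them, time stands still between calls to the robot, and variables do not carry over. Pictures are saved under pics/ and viewed, at most 10 in all, crops included, and the job is handed in when it is done.

Besides the shell and the picture viewer there is one more tool, called after "Call:" as name([rows], argument=value, ...), one row to a line, values as JSON. move_arm: Moves the arm, as the interface text tells. Its arguments: {"type":"object","properties":{"plan":{"type":"array"},"squeeze":{"type":"number"}},"required":["plan"]}

```bash
mkdir -p pics
cat > h.py <<'E'
import numpy as np, cv2
from rig import env
def ray(p,px):
    f=p["color"].shape[0]/2/np.tan(np.radians(p["fov_y"])/2)
    d=np.array([(px[0]-p["cx"])/f,(px[1]-p["cy"])/f,1.]); R=np.array(p["R"]);t=np.array(p["t"])
    return -R.T@t, R.T@d
def at(p,px,z):
    o,d=ray(p,px); return o+d*(z-o[2])/d[2]
def proj(p,X):
    f=p["color"].shape[0]/2/np.tan(np.radians(p["fov_y"])/2)
    c=np.array(p["R"])@np.array(X)+np.array(p["t"]); return np.array([p["cx"]+f*c[0]/c[2],p["cy"]+f*c[1]/c[2]])
E
python3 - <<'E'
from h import *
Z=dict(stand=0,column=.062,short_foot=.009,press_spot=.062,shim=0,shim_tip=0,shim_back=0,ring_gauge=.062,block=0,micrometer=0,plug_gauge=0,oil=0,indicator=0)
ims=[]
for n in("top","scene"):
    p=env.get_image(n); ims.append(p["color"])
    print(n,p["fov_y"],p["cx"],p["cy"],"cam",np.round(ray(p,(0,0))[0],3))
    for k,z in Z.items():
        for r in env.tip_of(k,p)[:2]:
            print(k,round(r["conf"],2),np.round(r["pixel"],1),np.round(at(p,r["pixel"],z),3))
    cv2.imwrite(f"pics/{n}0.png",cv2.resize(p["color"][:,:,::-1],(800,600)))
s=env.observe();print(s["position"],s["tool_rot"],s["ft_force"])
E
```

```text
top 56.50373440392531 259.08865324206084 191.36221289226935 cam [ 0.413 -0.013  0.927]
stand 0.68 [174.8 248.6] [0.444 0.187 0.   ]
column 0.96 [140.6 260. ] [0.413 0.252 0.062]
short_foot 0.7 [210.1 225.9] [0.504 0.099 0.009]
press_spot 0.72 [213.9 224.4] [0.502 0.084 0.062]
shim 0.8 [259.7 235.8] [ 0.483 -0.029  0.   ]
shim_tip 0.92 [233.2 234.4] [0.484 0.04  0.   ]
shim_back 0.83 [274.6 237.6] [ 0.479 -0.067  0.   ]
shim_back 0.32 [260.4 235. ] [ 0.485 -0.031  0.   ]
ring_gauge 0.64 [150.6 229.2] [0.486 0.235 0.062]
ring_gauge 0.59 [231.3 233.9] [0.481 0.041 0.062]
block 0.88 [196.7 198.1] [0.576 0.14  0.   ]
block 0.64 [174.3 249.5] [0.441 0.188 0.   ]
micrometer 0.91 [250.9 156.6] [0.695 0.001 0.   ]
micrometer 0.2 [167.6 165. ] [0.664 0.223 0.   ]
plug_gauge 0.72 [171.5 163.7] [0.668 0.213 0.   ]
oil 0.56 [373.6 283. ] [ 0.373 -0.32   0.   ]
indicator 0.77 [374. 156.] [ 0.708 -0.333  0.   ]
scene 53.40228959632901 256.1029245895535 192.29209059152834 cam [ 1.122 -0.209  0.682]
stand 0.76 [328.1 167.7] [0.439 0.198 0.   ]
short_foot 0.67 [298.4 192.7] [0.516 0.084 0.009]
press_s
[... 218 characters left out ...]
 [ 0.483 -0.073  0.   ]
shim_back 0.23 [128.6 184.3] [ 0.369 -0.32   0.   ]
ring_gauge 0.51 [352.9 158.2] [0.484 0.236 0.062]
block 0.88 [328.5 212.4] [0.588 0.135 0.   ]
micrometer 0.93 [292.  259.6] [0.693 0.005 0.   ]
micrometer 0.19 [129.3 301.5] [ 0.703 -0.334  0.   ]
plug_gauge 0.75 [254.3 195.4] [ 0.488 -0.022  0.   ]
oil 0.55 [128.3 185.5] [ 0.373 -0.321  0.   ]
indicator 0.94 [129.4 305.8] [ 0.712 -0.334  0.   ]
indicator 0.29 [350.6 157.9] [0.417 0.275 0.   ]
[0.20850334 0.50891775 0.19551193] [[-9.25350397e-01  3.79112967e-01 -2.15527973e-05]
 [ 3.79112967e-01  9.25350397e-01 -1.74730448e-05]
 [ 1.33196317e-05 -2.43396339e-05 -1.00000000e+00]] [ 0.41289051 -0.0065087  -0.17896453]
```

View pics/top0.png

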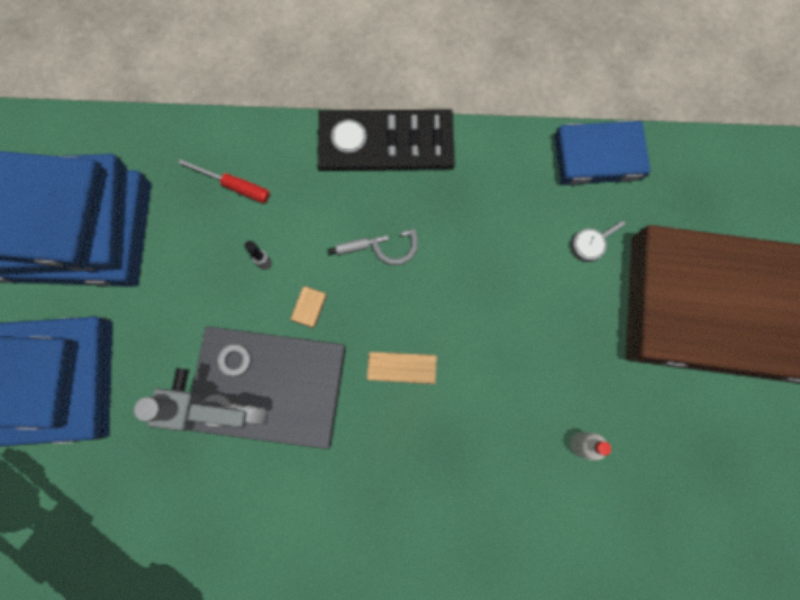

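View pics/scene0.png

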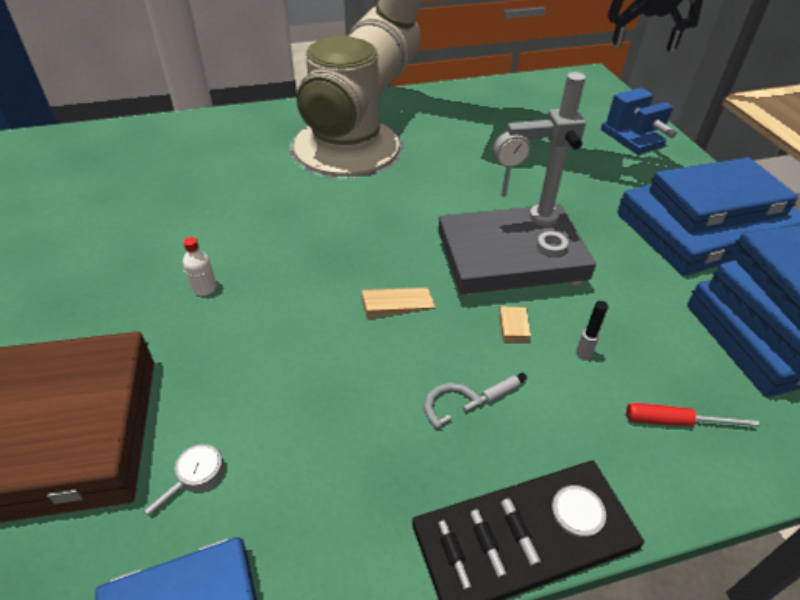

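The top view shows the plate with corners at about (205,327), (345,345), (330,447) and (190,430) in the 800 px picture. The wedge is at (368–437, 352–383) with its thin end to the left, facing the plate's right edge. Next I'll fit model silhouettes for accuracy.

```bash
cat >> h.py <<'E'
from scipy.optimize import minimize
def hull(p,P,T,S=4):
    m=np.zeros((384*S,512*S),np.uint8); 
    for V in P:
        q=np.array([proj(p,(T[0]+np.cos(T[2])*v[0]-np.sin(T[2])*v[1],T[1]+np.sin(T[2])*v[0]+np.cos(T[2])*v[1],v[2])) for v in V])
        cv2.fillConvexPoly(m,cv2.convexHull((q*S+S/2-.5).round().astype(np.int32)),1)
    return m
def up(m,S=4): return cv2.resize(m.astype(np.float32),None,fx=S,fy=S,interpolation=cv2.INTER_LINEAR)>.5
def box(x0,x1,y0,y1,z0,z1): return [(x,y,z) for x in(x0,x1) for y in(y0,y1) for z in(z0,z1)]
WEDGE=[[(-.055,s*.0225,z) for s in(1,-1) for z in(0,.021)]+[(.055,s*.0225,z) for s in(1,-1) for z in(0,.003)]]
def standp(cx,cy): return [box(-.08,.08,-.11,.11,.026,.062),box(cx-.012,cx+.012,cy-.012,cy+.012,.06,.312),box(cx-.01,cx+.01,cy-.08,cy,.222,.242),box(cx-.012,cx+.012,cy-.107,cy-.053,.178,.232)]
def fit(pics,model,x0,st):
    def c(x):
        e=0
        for p,m in pics:
            h=hull(p,model(x),x[:3])>0; e+=1-(h&m).sum()/(h|m).sum()
        return e
    x0=np.array(x0,float)
    sx=np.vstack([x0]+[x0+np.eye(len(x0))[i]*st[i] for i in range(len(x0))])
    r=minimize(c,x0,method="Nelder-Mead",options=dict(initial_simplex=sx,xatol=1e-4,fatol=1e-4,maxiter=250)); return r.x,r.fun
E
python3 - <<'E'
from h import *
ps=[env.get_image(n) for n in("top","scene")]
def pics(k): return [(p,up(env.outline_of(k,p)[0]["mask"])) for p in ps]
a=pics("shim");b=pics("stand")
for s in (a,[a[0]],[a[1]]):
    x,f=fit(s,lambda x:WEDGE,[.483,-.015,1.5],[.01,.01,.1]); print("shim",np.round(x[:2],4),np.degrees(x[2]),f)
x0,_=x,0
for s in (b,[b[0]],[b[1]]):
    x,f=fit(s,lambda x:standp(x[3],x[4]),[.444,.19,-.12,-.04,.06],[.01,.01,.1,.01,.01]); 
    R=np.array([[np.cos(x[2]),-np.sin(x[2])],[np.sin(x[2]),np.cos(x[2])]])
    print("stand",np.round(x,4),np.degrees(x[2]),f,"foot",R@[.062,-.092]+x[:2],"col",R@x[3:]+x[:2])
X,f=fit(b,lambda x:standp(x[3],x[4]),[.444,.19,-.12,-.04,.06],[.01,.01,.1,.01,.01]);W,_=fit(a,lambda x:WEDGE,[.483,-.015,1.5],[.01,.01,.1])
o=[]
for p in ps:
    im=cv2.resize(p["color"][:,:,::-1],None,fx=4,fy=4).copy()
    for P,T in((WEDGE,W),(standp(*X[3:]),X)):
        for v in P: cv2.drawContours(im,cv2.findContours(hull(p,[v],T),0,1)[0],-1,(0,0,255),2)
    c=proj(p,(.47,.09,.05))*4; c=c.astype(int); o.append(cv2.resize(im[max(c[1]-380,0):c[1]+300,max(c[0]-340,0):c[0]+340],(400,400)))
cv2.imwrite("pics/fit.png",np.hstack(o))
E
```

```text
shim [ 0.4844 -0.0213] 87.61021078673967 0.15177826546597195
shim [ 0.4843 -0.022 ] 87.81905226064092 0.047104547221142656
shim [ 0.485  -0.0205] 87.24038655963264 0.10044225208368773
stand [ 0.446   0.1872 -0.1032 -0.0438  0.0667] -5.912235643902954 0.23733524223369906 foot [0.49814654 0.08934837] col [0.40928714 0.25809022]
stand [ 0.4453  0.1855 -0.1066 -0.0449  0.0649] -6.107280552220519 0.10000675493109967 foot [0.49715914 0.0874167 ] col [0.40752956 0.25483976]
stand [ 0.4472  0.189  -0.1078 -0.0446  0.0654] -6.177723815279419 0.12411741838662727 foot [0.49894713 0.09084259] col [0.40990505 0.25877039]
```

View pics/fit.png

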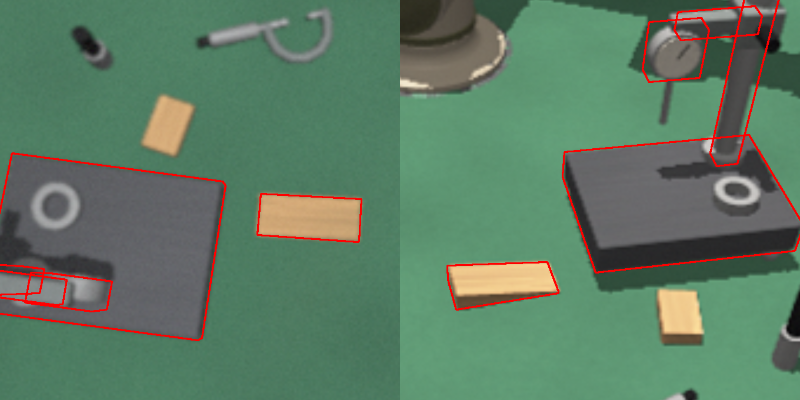

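The fitted outlines hug the plate and the wedge. The foot is at about (0.498, 0.089). The wedge centre is at about (0.4845, -0.0215) with yaw 87.6°, and these match the stated sizes. I'll go around the column high and on the robot's side.

Call:
move_arm([
  [0,0,8,-2.5,-2.5,-4,-0.7],
  [0,0,16,-5,-5,-7,-0.7],
  [0,0,24,-7,-7,-10,-0.7],
  [0,0,32,-9,-10,-13,-0.7],
  [0,0,40,-10,-12,-14,-0.7],
])

```text
time_s: 2.2
position: [0.2564, 0.3587, 0.3384]
tool_rot: [[-0.459, 0.888, 0.004], [0.888, 0.459, 0.003], [0.001, 0.005, -1.0]]
ft_force: [1.0, -0.5, -1.3]
grip_width: 0.0133
gripper_force: 0.0
```

Call:
move_arm([
  [0,0,6,-4.8,-0.8,0,-0.7],
  [0,0,12,-9.6,-1.6,0,-0.7],
  [0,0,18,-14.4,-2.4,0,-0.7],
  [0,0,24,-19.2,-3.2,0,-0.7],
  [0,0,30,-24,-4,0,-0.7],
])

```text
time_s: 2.7
position: [0.3317, 0.1271, 0.3358]
tool_rot: [[0.044, 0.999, 0.001], [0.999, -0.044, 0.0], [0.0, 0.001, -1.0]]
ft_force: [1.1, 0.9, 0.0]
grip_width: 0.0127
gripper_force: 0.0
```

Call:
move_arm([
  [0,0,0,-4,2,0,-0.7],
  [0,0,0,-8,4.5,1,-0.7],
  [0,0,0,-12,7,2,-0.7],
  [0,0,0,-16,9.5,3,-0.7],
  [0,0,0,-20,12,4,-0.7],
])

```text
time_s: 3.2
position: [0.4443, -0.0777, 0.2953]
tool_rot: [[0.04, 0.999, 0.001], [0.999, -0.04, -0.0], [-0.0, 0.001, -1.0]]
ft_force: [0.8, 0.1, 0.4]
grip_width: 0.0125
gripper_force: 0.0
```

Call:
move_arm([
  [0,0,0,-3,4,1,-0.7],
  [0,0,0,-3,4,5,-0.7],
  [0,0,0,-3,4,10,-0.7],
  [0,0,0,-3,4,15,-0.7],
  [0,0,0,-3,4,19,-0.7],
])

```text
time_s: 3.7
position: [0.4817, -0.1069, 0.1031]
tool_rot: [[0.04, 0.999, -0.001], [0.999, -0.04, 0.001], [0.001, -0.001, -1.0]]
ft_force: [0.8, -0.1, 0.2]
grip_width: 0.0129
gripper_force: 0.0
```

Call:
move_arm([
  [0,0,0,0,0,4,-0.7],
  [0,0,0,0,0,7,-0.7],
  [0,0,0,0,0,8,-0.7],
  [0,0,0,0,0,8,-0.7],
])

```text
time_s: 4.1
position: [0.4823, -0.1072, 0.025]
tool_rot: [[0.04, 0.999, -0.002], [0.999, -0.04, 0.001], [0.001, -0.002, -1.0]]
ft_force: [0.4, 0.3, 1.0]
grip_width: 0.0126
gripper_force: 0.0
```

Call:
move_arm([
  [0,0,0,0,0,1,-0.7],
  [0,0,0,0,0,1.8,-0.7],
  [0,0,0,0,0,1.9,-0.7],
  [0,0,0,0.5,0,1.9,-0.7],
  [0,0,0,1,0,1.9,-0.7],
])

```text
time_s: 4.6
position: [0.4831, -0.097, 0.0069]
tool_rot: [[0.04, 0.999, 0.001], [0.999, -0.04, -0.0], [-0.0, 0.001, -1.0]]
ft_force: [0.6, -0.7, -0.4]
grip_width: 0.0128
gripper_force: 0.0
```

Call:
move_arm([
  [0,0,0,0.3,0,0,-0.7],
  [0,0,0,0.6,0,0,-0.7],
  [0,0,0,0.9,0,0,-0.7],
  [0,0,0,1.2,0,0,-0.7],
  [0,0,0,1.5,0,0,-0.7],
])

```text
time_s: 5.1
position: [0.4835, -0.082, 0.0065]
tool_rot: [[0.04, 0.999, 0.0], [0.999, -0.04, 0.0], [0.0, 0.0, -1.0]]
ft_force: [0.6, 0.3, -0.7]
grip_width: 0.013
gripper_force: 0.0
```

```bash
cat > look.py <<'E'
import sys
from h import *
ps=[env.get_image(n) for n in("top","scene")]
s=env.observe(); print(s["time_s"],np.round(s["position"],4),np.round(s["ft_force"],1))
g=[float(v) for v in sys.argv[2:5]]
a=[(p,up(env.outline_of("shim",p)[0]["mask"])) for p in ps]
for q in (a,[a[0]],[a[1]]):
    x,f=fit(q,lambda x:WEDGE,g,[.01,.01,.1]); print("shim",np.round(x[:2],4),np.degrees(x[2]).round(1),round(f,3))
print("tip/back",[[np.round(at(p,r["pixel"],0),4)[:2] for r in env.tip_of(k,p)[:1]] for p in ps for k in("shim_tip","shim_back")])
o=[]
for p in ps:
    im=cv2.resize(p["color"][:,:,::-1],None,fx=4,fy=4)
    c=(proj(p,(.47,.06,.05))*4).astype(int); o.append(cv2.resize(im[max(c[1]-340,0):c[1]+340,max(c[0]-340,0):c[0]+340],(400,400)))
cv2.imwrite(f"pics/{sys.argv[1]}.png",np.hstack(o))
E
python3 look.py a .485 -.02 1.53
```

```text
5.2 [ 0.4835 -0.0819  0.0065] [ 0.4 -0.1  0.6]
shim [ 0.4849 -0.0193] 88.5 0.791
shim [ 0.4854 -0.0127] 91.7 0.715
shim [ 0.4849 -0.0192] 89.2 0.073
tip/back [[array([0.4846, 0.0485])], [], [array([0.4904, 0.03  ])], [array([ 0.4823, -0.0758])]]
```

View pics/a.png

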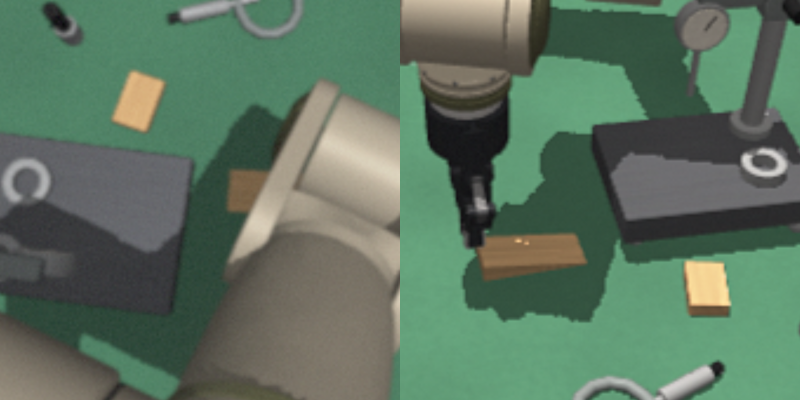

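The fingertips now sit against the wedge's back face, near (480,240) in the right half of the picture. I'll push towards the foot with a slight sideways drift.

Call:
move_arm([
  [0,0,0,0.5,0.05,0,-0.7],
  [0,0,0,1.2,0.1,0,-0.7],
  [0,0,0,1.9,0.2,0,-0.7],
  [0,0,0,2.6,0.25,0,-0.7],
  [0,0,0,3.3,0.35,0,-0.7],
])

```text
time_s: 6.0
position: [0.4883, -0.0486, 0.0065]
tool_rot: [[0.039, 0.999, -0.0], [0.999, -0.039, 0.0], [0.0, -0.0, -1.0]]
ft_force: [0.3, 0.2, 0.2]
grip_width: 0.0127
gripper_force: 0.0
```

Call:
move_arm([
  [0,0,0,0.7,0.1,0,-0.7],
  [0,0,0,1.4,0.15,0,-0.7],
  [0,0,0,2.1,0.25,0,-0.7],
  [0,0,0,2.8,0.3,0,-0.7],
  [0,0,0,3.3,0.35,0,-0.7],
])

```text
time_s: 6.5
position: [0.4931, -0.0159, 0.0065]
tool_rot: [[0.039, 0.999, -0.0], [0.999, -0.039, 0.0], [0.0, -0.0, -1.0]]
ft_force: [0.3, -0.3, -1.1]
grip_width: 0.013
gripper_force: 0.0
```

```bash
python3 look.py b .49 .05 1.53
```

```text
6.6 [ 0.4931 -0.016   0.0065] [ 0.4 -0.4 -0.5]Traceback (most recent call last):
  File "look.py", line 6, in <module>
    a=[(p,up(env.outline_of("shim",p)[0]["mask"])) for p in ps]
             ~~~~~~~~~~~~~~~~~~~~~~~~^^^
IndexError: list index out of range
```

```bash
cat > look2.py <<'E'
import sys
from h import *
ps=[env.get_image(n) for n in("top","scene")]
s=env.observe(); print(s["time_s"],np.round(s["position"],4),np.round(s["ft_force"],1))
o=[]
for p in ps:
    for k,z in dict(shim=0,shim_tip=0,shim_back=0,short_foot=.009,press_spot=.062,ring_gauge=.062).items():
        for r in env.tip_of(k,p)[:1]: print(k,round(r["conf"],2),np.round(at(p,r["pixel"],z),4)[:2])
    im=cv2.resize(p["color"][:,:,::-1],None,fx=4,fy=4)
    c=(proj(p,(.48,.06,.03))*4).astype(int); o.append(cv2.resize(im[max(c[1]-260,0):c[1]+260,max(c[0]-260,0):c[0]+260],(400,400)))
cv2.imwrite(f"pics/{sys.argv[1]}.png",np.hstack(o))
E
python3 look2.py b
```

```text
6.75 [ 0.4931 -0.0167  0.0065] [-0.4  0.8 -0.5]
shim 0.32 [ 0.3707 -0.324 ]
press_spot 0.62 [0.4919 0.0834]
ring_gauge 0.82 [0.4779 0.236 ]
shim 0.73 [ 0.4889 -0.029 ]
shim_tip 0.66 [0.4895 0.0364]
shim_back 0.6 [ 0.478  -0.0664]
short_foot 0.92 [0.5066 0.0854]
press_spot 0.77 [0.5064 0.0875]
ring_gauge 0.77 [0.4796 0.2313]
```

View pics/b.png

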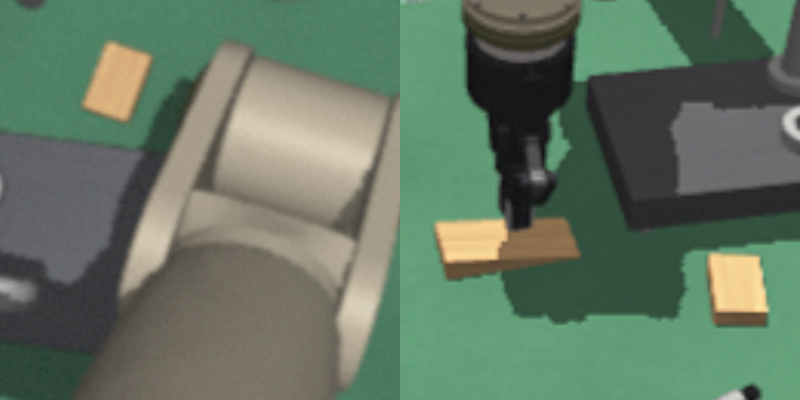

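The wedge hasn't moved. Its thin end is still at (580,255), and the fingertips show over its top at (518,230). I'll check where the TCP projects.

Run:
```python
from h import *
p=env.get_image("scene"); s=env.observe(); P=np.array(s["position"]); R=np.array(s["tool_rot"])
print(P,s["ft_force"],s["grip_width"],s["q"])
im=cv2.resize(p["color"][:,:,::-1],None,fx=8,fy=8,interpolation=cv2.INTER_CUBIC)
def pt(X,c):
    q=((proj(p,X)+.5)*8).astype(int); cv2.circle(im,tuple(q),4,c,-1); return q
c=pt(P,(0,0,255)); pt(P-R[:,2]*.019,(255,0,0)); pt(P-R[:,2]*.06,(255,0,0)); pt([.4823,-.0765,0],(255,0,255)); pt([.4868,.0335,0],(255,0,255))
for a in(-.011,.011):
    for b in(-.02,.02): pt(P+R[:,0]*a+R[:,1]*b,(0,255,255))
cv2.drawContours(im,[ (cv2.findContours(cv2.resize(hull(p,WEDGE,[.4845,-.021,np.radians(87.6)]),None,fx=2,fy=2,interpolation=0),0,1)[0])[0]],-1,(0,255,0),2)
cv2.imwrite("pics/c.png",im[c[1]-400:c[1]+200,c[0]-400:c[0]+400])
```

```text
[ 0.49311251 -0.01662257  0.00653157] [0.25339263 0.28372129 0.53822396] 0.012721335467393386 [-1.57076975e+01  2.96730747e+01  9.82721627e+01 -3.87180282e-04
  5.20545449e+01 -1.34282155e+01]
```

View pics/c.png

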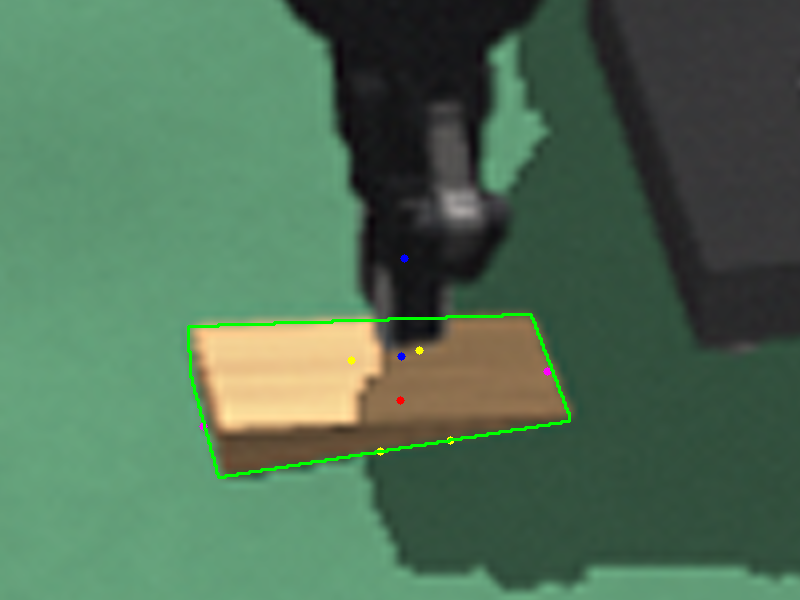

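The fingertips render well above the TCP position, so tool and reading disagree. I'll back off behind the wedge and probe for the bench.

Call:
move_arm([
  [0,0,0,-3,0,0,-0.7],
  [0,0,0,-6,0,0,-0.7],
  [0,0,0,-9,0,0,-0.7],
  [0,0,0,-11.5,-0.5,0,-0.7],
  [0,0,0,-11.5,-0.5,0,-0.7],
])

```text
time_s: 7.9
position: [0.4834, -0.1338, 0.0065]
tool_rot: [[0.043, 0.999, 0.0], [0.999, -0.043, -0.001], [-0.001, 0.0, -1.0]]
ft_force: [-0.2, 0.6, -0.3]
grip_width: 0.013
gripper_force: 0.0
```

Run:
```python
from h import *
s=env.observe(); P=np.array(s["position"]); R=np.array(s["tool_rot"]);print(P,s["ft_force"])
o=[]
for n in("scene","top"):
    p=env.get_image(n)
    im=cv2.resize(p["color"][:,:,::-1],None,fx=8,fy=8,interpolation=cv2.INTER_CUBIC)
    def pt(X,c):
        q=((proj(p,X)+.5)*8).astype(int); cv2.circle(im,tuple(q),4,c,-1); return q
    c=pt(P,(0,0,255))
    for k in(.02,.04,.06,.08): pt(P-R[:,2]*k,(255,0,0))
    for a in(-.011,.011):
        for b in(-.02,.02): pt(P+R[:,0]*a+R[:,1]*b,(0,255,255))
    o.append(im[c[1]-400:c[1]+200,c[0]-200:c[0]+200])
cv2.imwrite("pics/d.png",np.hstack(o))
```

```text
[ 0.48341011 -0.13380276  0.006523  ] [-0.15045162  0.58512753 -0.29608367]
```

View pics/d.png

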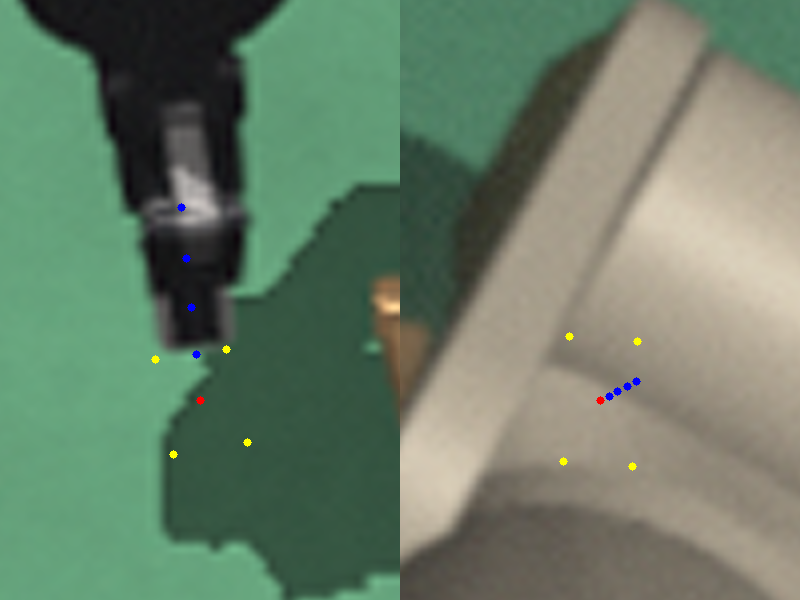

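Call:
move_arm([
  [0,0,0,0,0,0.4,-0.7],
  [0,0,0,0,0,0.7,-0.7],
])

```text
time_s: 8.2
position: [0.4836, -0.1303, -0.0008]
tool_rot: [[0.038, 0.999, -0.0], [0.999, -0.038, 0.0], [0.0, -0.0, -1.0]]
ft_force: [-0.2, 0.3, -0.9]
grip_width: 0.0128
gripper_force: 0.0
```

Call:
move_arm([
  [0,0,0,0,0,0.2,-0.7],
  [0,0,0,0,0,0.4,-0.7],
])

```text
time_s: 8.4
position: [0.4836, -0.1308, -0.0048]
tool_rot: [[0.039, 0.999, -0.0], [0.999, -0.039, 0.0], [0.0, -0.0, -1.0]]
ft_force: [1.0, 0.9, 0.2]
grip_width: 0.0129
gripper_force: 0.0
```

No bench contact below z = 0, so the reported z is biased. I'll keep probing gently.

Call:
move_arm([
  [0,0,0,0,0,0.3,-0.7],
  [0,0,0,0,0,0.6,-0.7],
])

```text
time_s: 8.6
position: [0.4836, -0.1312, -0.0107]
tool_rot: [[0.04, 0.999, 0.0], [0.999, -0.04, -0.0], [-0.0, 0.0, -1.0]]
ft_force: [-0.7, 0.1, 0.7]
grip_width: 0.0124
gripper_force: 0.0
```

Call:
move_arm([
  [0,0,0,0,0,0.3,-0.7],
  [0,0,0,0,0,0.5,-0.7],
])

```text
time_s: 8.8
position: [0.4835, -0.1313, -0.0158]
tool_rot: [[0.04, 0.999, -0.0], [0.999, -0.04, 0.0], [0.0, -0.0, -1.0]]
ft_force: [0.3, -0.0, 0.2]
grip_width: 0.0129
gripper_force: 0.0
```

Call:
move_arm([
  [0,0,0,0,0,0.3,-0.7],
  [0,0,0,0,0,0.5,-0.7],
])

```text
time_s: 9.0
position: [0.4835, -0.1313, -0.0208]
tool_rot: [[0.04, 0.999, -0.0], [0.999, -0.04, 0.0], [0.0, -0.0, -1.0]]
ft_force: [0.3, 0.7, -0.1]
grip_width: 0.0127
gripper_force: 0.0
```

Run:
```python
from h import *
s=env.observe(); P=np.array(s["position"]); R=np.array(s["tool_rot"]);print(P,s["ft_force"],s["q"])
p=env.get_image("scene")
im=cv2.resize(p["color"][:,:,::-1],None,fx=8,fy=8,interpolation=cv2.INTER_CUBIC)
def pt(X,c):
    q=((proj(p,X)+.5)*8).astype(int); cv2.circle(im,tuple(q),4,c,-1); return q
c=pt([.4835,-.1313,0],(0,0,255))
for k in(.02,.04): pt([.4835,-.1313,k],(255,0,0))
for k in(-.02,-.04): pt([.4835+k,-.1313,0],(0,255,255))
cv2.imwrite("pics/e.png",im[c[1]-350:c[1]+250,c[0]-300:c[0]+500])
```

```text
[ 0.48349385 -0.13129434 -0.02075401] [ 0.27249269  0.65325834 -0.07678058] [-2.87563799e+01  3.28473263e+01  9.84155040e+01  2.27041804e-05
  4.87484841e+01 -2.64767898e+01]
```

View pics/e.png

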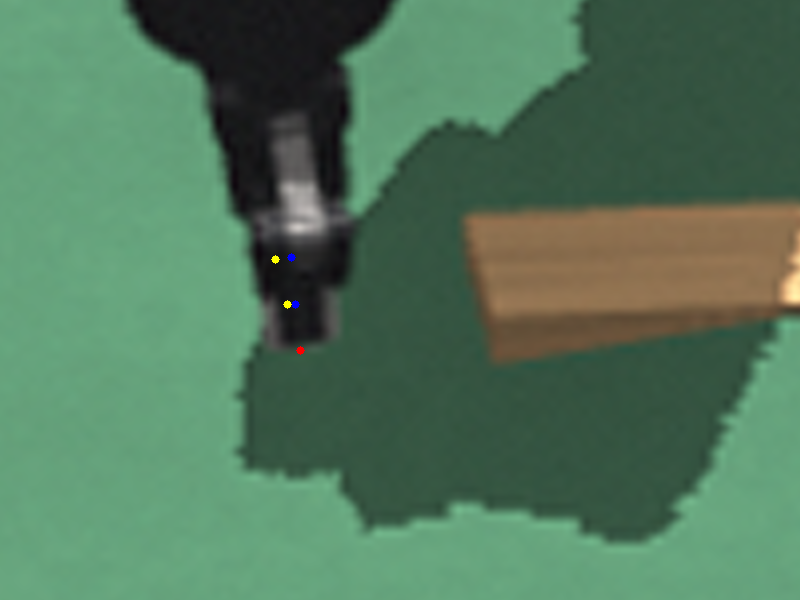

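The fingertips are at (300,345) and their shadow ends at about (290,470), so they are still clearly above the bench.

Call:
move_arm([
  [0,0,0,0,0,0.4,-0.7],
  [0,0,0,0,0,0.7,-0.7],
])

```text
time_s: 9.25
position: [0.4835, -0.1313, -0.0278]
tool_rot: [[0.04, 0.999, 0.0], [0.999, -0.04, -0.0], [0.0, 0.0, -1.0]]
ft_force: [0.1, -0.1, 0.6]
grip_width: 0.0131
gripper_force: 0.0
```

Call:
move_arm([
  [0,0,0,0,0,0.3,-0.7],
  [0,0,0,0,0,0.5,-0.7],
])

```text
time_s: 9.45
position: [0.4835, -0.1313, -0.0328]
tool_rot: [[0.04, 0.999, -0.0], [0.999, -0.04, 0.0], [0.0, -0.0, -1.0]]
ft_force: [-0.4, 0.5, -0.3]
grip_width: 0.013
gripper_force: 0.0
```

Call:
move_arm([
  [0,0,0,0,0,0.2,-0.7],
  [0,0,0,0,0,0.4,-0.7],
])

```text
time_s: 9.65
position: [0.4837, -0.1313, -0.0356]
tool_rot: [[0.04, 0.999, 0.0], [0.999, -0.04, -0.0], [-0.0, 0.0, -1.0]]
ft_force: [-7.5, 4.7, 36.2]
grip_width: 0.0131
gripper_force: 18.0
```

Call:
move_arm([
  [0,0,0,0,0,0.2,-0.7],
  [0,0,0,0,0,0.4,-0.7],
])

```text
time_s: 9.85
position: [0.4839, -0.1314, -0.0359]
tool_rot: [[0.039, 0.999, 0.002], [0.999, -0.039, -0.002], [-0.002, 0.002, -1.0]]
ft_force: [-21.0, 8.2, 86.3]
grip_width: 0.0127
gripper_force: 43.3
```

Contact is at reported z ≈ -0.035, so readings are 35 mm low. I'll back off to about 6 mm above the bench and check x and y in the image.

Call:
move_arm([
  [0,0,0,0,0,-0.6,-0.7],
  [0,0,0,0,0,-1.2,-0.7],
  [0,0,0,0,0,-1.2,-0.7],
])

```text
time_s: 10.15
position: [0.4839, -0.1315, -0.028]
tool_rot: [[0.04, 0.999, 0.001], [0.999, -0.04, -0.001], [-0.001, 0.001, -1.0]]
ft_force: [-0.4, -0.2, 0.2]
grip_width: 0.0132
gripper_force: 0.0
```

Run:
```python
from h import *
s=env.observe(); P=np.array(s["position"]); R=np.array(s["tool_rot"]);print(P,s["ft_force"])
p=env.get_image("scene")
im=cv2.resize(p["color"][:,:,::-1],None,fx=8,fy=8,interpolation=cv2.INTER_CUBIC)
Q=P.copy(); Q[2]+=.035
def pt(X,c):
    q=((proj(p,X)+.5)*8).astype(int); cv2.circle(im,tuple(q),3,c,-1); return q
c=pt(Q,(0,0,255))
for a in(-.011,.011):
    for b in(-.021,.021): pt(Q+R[:,0]*a+R[:,1]*b,(0,255,255))
cv2.drawContours(im,[ (cv2.findContours(cv2.resize(hull(p,WEDGE,[.4845,-.021,np.radians(87.6)]),None,fx=2,fy=2,interpolation=0),0,1)[0])[0]],-1,(0,255,0),2)
cv2.imwrite("pics/f.png",im[c[1]-350:c[1]+250,c[0]-300:c[0]+500])
a=[(p,up(env.outline_of("shim",p)[0]["mask"]))]
x,f=fit(a,lambda x:WEDGE,[.4845,-.02,1.53],[.01,.01,.1]); print(x,np.degrees(x[2]),f)
```

```text
[ 0.48390606 -0.13147527 -0.02797159] [-0.3951489  -0.23383174  0.21773521]
[ 0.4845 -0.02    1.53  ] 87.66254265501595 1.0
```

View pics/f.png

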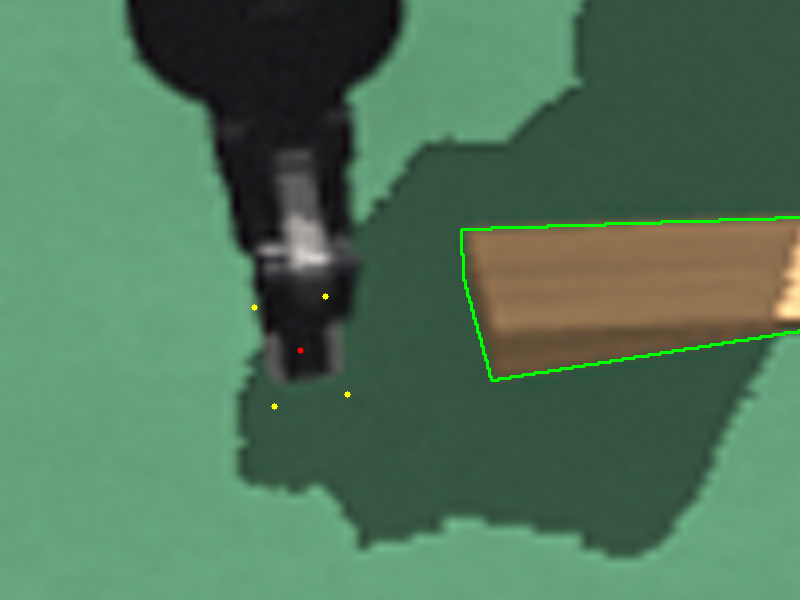

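The x and y readings agree with the picture: the red TCP point falls on the fingertips at (300,350). Only z is offset, so I'll push again at the correct height.

Call:
move_arm([
  [0,0,0,1,-0.2,0,-0.7],
  [0,0,0,2,-0.2,0,-0.7],
  [0,0,0,3,-0.2,0,-0.7],
  [0,0,0,3.8,-0.2,0,-0.7],
  [0,0,0,4.2,-0.2,0,-0.7],
])

```text
time_s: 10.75
position: [0.4832, -0.0881, -0.0285]
tool_rot: [[0.039, 0.999, -0.0], [0.999, -0.039, 0.0], [0.0, -0.0, -1.0]]
ft_force: [0.3, 0.2, 0.5]
grip_width: 0.0129
gripper_force: 0.0
```

Call:
move_arm([
  [0,0,0,0.4,0,0,-0.7],
  [0,0,0,0.8,0.05,0,-0.7],
  [0,0,0,1.2,0.1,0,-0.7],
  [0,0,0,1.6,0.15,0,-0.7],
  [0,0,0,2,0.2,0,-0.7],
])

```text
time_s: 11.25
position: [0.4861, -0.0692, -0.0285]
tool_rot: [[0.04, 0.999, 0.0], [0.999, -0.04, -0.0], [-0.0, 0.0, -1.0]]
ft_force: [-0.3, -1.4, 1.4]
grip_width: 0.0128
gripper_force: 0.2
```

```bash
cat > l3.py <<'E'
import sys
from h import *
p=env.get_image("scene"); s=env.observe(); print(s["time_s"],np.round(s["position"],4),np.round(s["ft_force"],1))
for k,z in dict(shim=0,shim_tip=0,shim_back=0,short_foot=.009,press_spot=.062).items():
    for r in env.tip_of(k,p)[:1]: print(k,round(r["conf"],2),np.round(at(p,r["pixel"],z),4)[:2])
hs=cv2.cvtColor(p["color"],cv2.COLOR_RGB2HSV)
m=((hs[...,0]>8)&(hs[...,0]<24)&(hs[...,1]>70)).astype(np.uint8)
g=[float(v) for v in sys.argv[1:4]]; 
roi=cv2.dilate(hull(p,WEDGE,g,1),np.ones((25,25)))
n,l,st,_=cv2.connectedComponentsWithStats(m*roi); k=1+np.argmax(st[1:,4]); print("area",st[k,4])
x,f=fit([(p,up(l==k))],lambda x:WEDGE,g,[.008,.008,.1]); print("shim",np.round(x[:2],4),np.degrees(x[2]).round(1),round(f,3))
E
python3 l3.py .487 .001 1.53
```

```text
11.3 [ 0.4861 -0.0687 -0.0285] [-0.6 -0.1 -0.2]
shim 0.88 [ 0.4893 -0.0099]
shim_tip 0.84 [0.4873 0.0571]
shim_back 0.73 [ 0.4895 -0.0616]
short_foot 0.95 [0.5164 0.0802]
press_spot 0.95 [0.5075 0.085 ]
area 646
shim [ 0.4868 -0.002 ] 87.6 0.118
```

The wedge now follows the fingers. Continuing.

Call:
move_arm([
  [0,0,0,0.6,0.05,0,-0.7],
  [0,0,0,1.2,0.1,0,-0.7],
  [0,0,0,1.8,0.15,0,-0.7],
  [0,0,0,2.4,0.25,0,-0.7],
  [0,0,0,3,0.3,0,-0.7],
])

```text
time_s: 12.05
position: [0.4903, -0.0389, -0.0285]
tool_rot: [[0.039, 0.999, 0.0], [0.999, -0.039, -0.0], [-0.0, 0.0, -1.0]]
ft_force: [0.3, -0.5, 1.1]
grip_width: 0.0131
gripper_force: 0.2
```

Call:
move_arm([
  [0,0,0,0.5,0.05,0,-0.7],
  [0,0,0,1,0.1,0,-0.7],
  [0,0,0,1.5,0.15,0,-0.7],
  [0,0,0,2,0.2,0,-0.7],
  [0,0,0,2.5,0.25,0,-0.7],
])

```text
time_s: 12.55
position: [0.4938, -0.0142, -0.0285]
tool_rot: [[0.04, 0.999, 0.0], [0.999, -0.04, -0.0], [-0.0, 0.0, -1.0]]
ft_force: [-0.4, -0.6, 0.1]
grip_width: 0.0126
gripper_force: 0.2
```

```bash
python3 l3.py .4945 .052 1.53
```

```text
12.6 [ 0.4938 -0.0137 -0.0285] [-0.2  0.5  0.3]
shim 0.81 [0.5037 0.0404]
shim_tip 0.88 [0.4986 0.1084]
shim_back 0.63 [ 0.4859 -0.0035]
short_foot 0.82 [0.5122 0.0902]
press_spot 0.66 [0.5048 0.0814]
area 546
shim [0.4951 0.0529] 86.0 0.237
```

Call:
move_arm([
  [0,0,0,0.4,0.05,0,-0.7],
  [0,0,0,0.8,0.1,0,-0.7],
  [0,0,0,1.1,0.1,0,-0.7],
])

```text
time_s: 13.15
position: [0.4952, -0.0033, -0.0285]
tool_rot: [[0.04, 0.999, 0.0], [0.999, -0.04, -0.0], [-0.0, 0.0, -1.0]]
ft_force: [1.0, -1.2, -0.2]
grip_width: 0.0128
gripper_force: 0.2
```

Call:
move_arm([
  [0,0,0,0.15,0,0,-0.7],
  [0,0,0,0.3,0,0,-0.7],
])

```text
time_s: 13.35
position: [0.4953, -0.0006, -0.0285]
tool_rot: [[0.039, 0.999, 0.0], [0.999, -0.039, -0.0], [-0.0, 0.0, -1.0]]
ft_force: [-0.3, -1.3, -0.3]
grip_width: 0.0129
gripper_force: 1.1
```

Call:
move_arm([
  [0,0,0,0.1,0,0,-0.7],
  [0,0,0,0.2,0,0,-0.7],
])

```text
time_s: 13.55
position: [0.4954, 0.001, -0.0285]
tool_rot: [[0.04, 0.999, 0.0], [0.999, -0.04, -0.001], [-0.001, 0.0, -1.0]]
ft_force: [-0.6, -5.0, -1.8]
grip_width: 0.0128
gripper_force: 2.6
```

Call:
move_arm([
  [0,0,0,0.05,0,0,-0.7],
  [0,0,0,0.1,0,0,-0.7],
])

```text
time_s: 13.75
position: [0.4955, 0.0017, -0.0284]
tool_rot: [[0.04, 0.999, 0.0], [0.999, -0.04, -0.001], [-0.001, 0.0, -1.0]]
ft_force: [-0.7, -6.8, -0.7]
grip_width: 0.0129
gripper_force: 3.3
```

Call:
move_arm([
  [0,0,0,0,0,0,-0.7],
  [0,0,0,0,0,0,-0.7],
])

```text
time_s: 13.95
position: [0.4955, 0.0018, -0.0285]
tool_rot: [[0.04, 0.999, 0.0], [0.999, -0.04, -0.001], [-0.001, 0.0, -1.0]]
ft_force: [-0.7, -5.4, -1.2]
grip_width: 0.0127
gripper_force: 2.7
```

```bash
python3 l3.py .497 .068 1.53
```

```text
14.0 [ 0.4955  0.0018 -0.0285] [-0.  -5.3 -0.4]
shim 0.73 [0.6617 0.2171]
shim_tip 0.8 [0.5041 0.1169]
shim_back 0.84 [0.4864 0.0218]
press_spot 0.65 [0.5022 0.0813]
area 502
shim [0.4962 0.068 ] 88.0 0.295
```

Call:
move_arm([
  [0,0,0,0.05,0,0,-0.7],
  [0,0,0,0.1,0,0,-0.7],
  [0,0,0,0.1,0,0,-0.7],
])

```text
time_s: 14.55
position: [0.4956, 0.0026, -0.0284]
tool_rot: [[0.04, 0.999, 0.0], [0.999, -0.04, -0.001], [-0.001, 0.0, -1.0]]
ft_force: [-0.2, -6.7, -0.5]
grip_width: 0.0129
gripper_force: 3.5
```

Call:
move_arm([
  [0,0,0,0.05,0,0,-0.7],
  [0,0,0,0.1,0,0,-0.7],
  [0,0,0,0.1,0,0,-0.7],
])

```text
time_s: 14.85
position: [0.4957, 0.0033, -0.0284]
tool_rot: [[0.04, 0.999, 0.0], [0.999, -0.04, -0.002], [-0.002, 0.001, -1.0]]
ft_force: [-0.5, -9.4, -0.9]
grip_width: 0.0127
gripper_force: 4.4
```

Jammed with about 9 N of push. Now retract, rise, shut the fingers and go over the press spot.

Call:
move_arm([
  [0,0,0,-0.5,0,0,-0.7],
  [0,0,0,-2,0,0,-0.7],
  [0,0,0,-3,0,-2,-1],
  [0,0,0,-3,0,-6,-1],
  [0,0,0,-3,0,-10,-1],
])

```text
time_s: 15.35
position: [0.4936, -0.0256, 0.0724]
tool_rot: [[0.041, 0.999, -0.002], [0.999, -0.041, 0.001], [0.001, -0.002, -1.0]]
ft_force: [0.7, -0.3, -0.2]
grip_width: -0.0002
gripper_force: 0.0
```

```bash
python3 l3.py .497 .07 1.53
python3 - <<'E'
from h import *
ps=[env.get_image(n) for n in("top","scene")]
for p in ps:
    for k,z in dict(press_spot=.062,ring_gauge=.062,block=0).items():
        for r in env.tip_of(k,p)[:1]: print(k,round(r["conf"],2),np.round(at(p,r["pixel"],z),4)[:2])
p=ps[1]; r=env.outline_of("stand",p)
if r:
    x,f=fit([(p,up(r[0]["mask"]))],lambda x:standp(x[3],x[4]),[.4472,.189,-.108,-.0446,.0654],[.01,.01,.1,.01,.01]); print("stand",x,f)
E
```

```text
15.4 [ 0.4968 -0.0262  0.0786] [3.9 0.4 6.4]
shim 0.93 [0.5017 0.059 ]
shim_tip 0.84 [0.4951 0.1207]
shim_back 0.72 [0.4902 0.0235]
short_foot 0.86 [0.5089 0.0861]
press_spot 0.92 [0.5012 0.0871]
area 585
shim [0.4964 0.0693] 87.3 0.181
press_spot 0.82 [0.4963 0.088 ]
ring_gauge 0.78 [0.4777 0.235 ]
block 0.78 [0.5794 0.1469]
press_spot 0.94 [0.5025 0.0881]
ring_gauge 0.48 [0.4873 0.2303]
stand [ 0.44739545  0.18884122 -0.11649408 -0.04498634  0.06555766] 0.16283503931979493
```

Stand unmoved, and the wedge is 20 mm short of the foot, as it should be. Now over the press spot.

Call:
move_arm([
  [0,0,0,3,0,0,-1],
  [0,0,0,6,0,0,-1],
  [0,0,0,9,0,0,-1],
  [0,0,0,11.4,0,0,-1],
  [0,0,0,11.4,0,0,-1],
])

```text
time_s: 16.6
position: [0.4986, 0.0905, 0.0715]
tool_rot: [[0.037, 0.999, -0.0], [0.999, -0.037, 0.0], [0.0, -0.0, -1.0]]
ft_force: [0.6, -0.5, 0.0]
grip_width: -0.0001
gripper_force: 0.0
```

Call:
move_arm([
  [0,0,0,0,0,1,-1],
  [0,0,0,0,0,2,-1],
  [0,0,0,0,0,3,-1],
  [0,0,0,0,0,3.4,-1],
  [0,0,0,0,0,3.4,-1],
])

```text
time_s: 17.1
position: [0.4984, 0.0879, 0.0367]
tool_rot: [[0.04, 0.999, -0.002], [0.999, -0.04, 0.0], [0.0, -0.002, -1.0]]
ft_force: [1.1, 0.5, 1.6]
grip_width: 0.0
gripper_force: 0.0
```

Call:
move_arm([
  [0,0,0,0,0,0.3,-1],
  [0,0,0,0,0,0.6,-1],
  [0,0,0,0,0,0.8,-1],
])

```text
time_s: 17.4
position: [0.4988, 0.0883, 0.0294]
tool_rot: [[0.04, 0.999, 0.0], [0.999, -0.04, -0.0], [-0.0, 0.0, -1.0]]
ft_force: [0.3, -0.4, -0.7]
grip_width: -0.0
gripper_force: 0.0
```

Call:
move_arm([
  [0,0,0,0,0,0.1,-1],
  [0,0,0,0,0,0.1,-1],
])

```text
time_s: 17.6
position: [0.4988, 0.0883, 0.0284]
tool_rot: [[0.04, 0.999, -0.0], [0.999, -0.04, 0.0], [0.0, -0.0, -1.0]]
ft_force: [-0.3, 0.7, -0.2]
grip_width: 0.0002
gripper_force: 0.0
```

Call:
move_arm([
  [0,0,0,0,0,0.05,-1],
  [0,0,0,0,0,0.05,-1],
])

```text
time_s: 17.8
position: [0.4988, 0.0883, 0.0281]
tool_rot: [[0.04, 0.999, 0.0], [0.999, -0.04, -0.0], [-0.0, 0.0, -1.0]]
ft_force: [0.1, -0.0, -0.1]
grip_width: -0.0001
gripper_force: 0.0
```

Call:
move_arm([
  [0,0,0,0,0,0.05,-1],
  [0,0,0,0,0,0.1,-1],
])

```text
time_s: 18.0
position: [0.4988, 0.0883, 0.027]
tool_rot: [[0.04, 0.999, 0.0], [0.999, -0.04, -0.0], [-0.0, 0.0, -1.0]]
ft_force: [0.1, -0.3, -0.6]
grip_width: 0.0
gripper_force: 0.0
```

Call:
move_arm([
  [0,0,0,0,0,0.05,-1],
  [0,0,0,0,0,0.05,-1],
])

```text
time_s: 18.2
position: [0.4988, 0.0883, 0.0264]
tool_rot: [[0.04, 0.999, -0.0], [0.999, -0.04, 0.0], [-0.0, -0.0, -1.0]]
ft_force: [0.2, -0.2, 0.0]
grip_width: 0.0
gripper_force: 0.0
```

Call:
move_arm([
  [0,0,0,0,0,0.05,-1],
  [0,0,0,0,0,0.05,-1],
])

```text
time_s: 18.4
position: [0.4988, 0.0883, 0.026]
tool_rot: [[0.04, 0.999, -0.0], [0.999, -0.04, 0.0], [0.0, -0.0, -1.0]]
ft_force: [0.3, 0.2, -0.6]
grip_width: 0.0001
gripper_force: 0.0
```

Call:
move_arm([
  [0,0,0,0,0,0.05,-1],
  [0,0,0,0,0,0.05,-1],
])

```text
time_s: 18.6
position: [0.4988, 0.0883, 0.0255]
tool_rot: [[0.04, 0.999, 0.0], [0.999, -0.04, -0.0], [-0.0, 0.0, -1.0]]
ft_force: [-0.4, -0.4, -0.6]
grip_width: 0.0
gripper_force: 0.1
```

Call:
move_arm([
  [0,0,0,0,0,0.05,-1],
  [0,0,0,0,0,0.05,-1],
])

```text
time_s: 18.8
position: [0.4989, 0.0882, 0.0254]
tool_rot: [[0.04, 0.999, 0.0], [0.999, -0.04, -0.0], [-0.0, 0.0, -1.0]]
ft_force: [-1.4, -0.2, 4.2]
grip_width: -0.0003
gripper_force: 2.5
```

Call:
move_arm([
  [0,0,0,0,0,0.05,-1],
  [0,0,0,0,0,0.05,-1],
])

```text
time_s: 19.0
position: [0.4989, 0.0882, 0.0253]
tool_rot: [[0.04, 0.999, 0.001], [0.999, -0.04, -0.0], [-0.0, 0.001, -1.0]]
ft_force: [-2.6, 0.8, 9.2]
grip_width: -0.0003
gripper_force: 4.7
```

The press reads 9 N and the plate doesn't give. Hold, then release upward.

Call:
move_arm([
  [0,0,0,0,0,0,-1],
  [0,0,0,0,0,0,-1],
  [0,0,0,0,0,0,-1],
  [0,0,0,0,0,0,-1],
])

```text
time_s: 19.4
position: [0.499, 0.0882, 0.0253]
tool_rot: [[0.04, 0.999, 0.001], [0.999, -0.04, -0.0], [-0.0, 0.001, -1.0]]
ft_force: [-2.2, 0.4, 9.7]
grip_width: -0.0004
gripper_force: 4.7
```

Call:
move_arm([
  [0,0,0,0,0,-0.1,-1],
  [0,0,0,0,0,-0.5,-1],
  [0,0,0,0,0,-2,-1],
  [0,0,0,-3,0,-5,-1],
  [0,0,0,-7,0,-9,-1],
])

```text
time_s: 19.9
position: [0.4954, 0.023, 0.1102]
tool_rot: [[0.037, 0.999, -0.002], [0.999, -0.037, 0.001], [0.0, -0.002, -1.0]]
ft_force: [0.7, 0.4, 0.3]
grip_width: -0.0002
gripper_force: 0.0
```

Call:
move_arm([
  [0,0,0,-5,0,0,-1],
  [0,0,0,-10,0,0,-1],
  [0,0,0,-15,0,0,-1],
  [0,0,0,-15,0,0,-1],
  [0,0,0,-15,0,0,-1],
])

```text
time_s: 20.4
position: [0.49, -0.1278, 0.1098]
tool_rot: [[0.042, 0.999, -0.0], [0.999, -0.042, 0.0], [0.0, -0.0, -1.0]]
ft_force: [-0.7, -0.1, -0.1]
grip_width: 0.0001
gripper_force: 0.0
```

```bash
python3 l3.py .497 .07 1.53
python3 - <<'E'
from h import *
p=env.get_image("scene"); r=env.outline_of("stand",p)
if r:
    x,f=fit([(p,up(r[0]["mask"]))],lambda x:standp(x[3],x[4]),[.4472,.189,-.108,-.0446,.0654],[.01,.01,.1,.01,.01]); print("stand",x,f)
im=cv2.resize(p["color"][:,:,::-1],None,fx=4,fy=4); c=(proj(p,(.48,.1,.03))*4).astype(int)
cv2.imwrite("pics/g.png",im[c[1]-300:c[1]+300,c[0]-400:c[0]+400])
E
```

```text
20.45 [ 0.49   -0.1267  0.1098] [-0.3 -0.4 -0.2]
shim 0.66 [0.504  0.0662]
shim_tip 0.73 [0.5022 0.1236]
shim_back 0.86 [0.4939 0.009 ]
short_foot 0.75 [0.4977 0.0951]
press_spot 0.6 [0.6331 0.1049]
area 577
shim [0.496  0.0697] 87.4 0.19
stand [ 0.44538408  0.18936159 -0.10189159 -0.04148236  0.06712649] 0.1746510473177998
```

View pics/g.png

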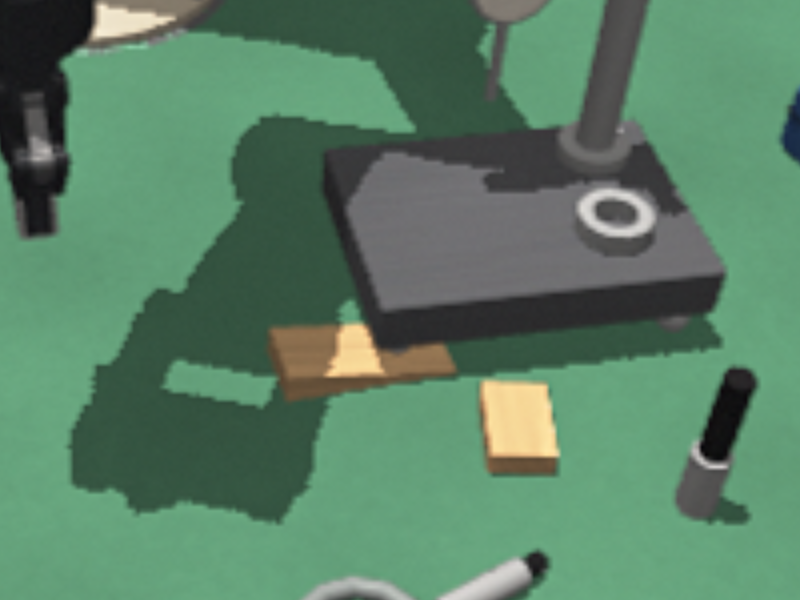

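The wedge lies flat under the short foot, which touches it at (395,345). The stand and the other things are in place, and the gripper hangs clear at (40,220).

```bash
python3 -c "
from rig import env
print(env.close_job())"
```

```text
the job is handed in; nothing more can be done
None
```

I handed the job in at about 20 s of the 54 s allowed: the wedge is jammed under the short foot, and the plate did not give when pressed above it at about 9 N. The last picture shows the stand and nearby things in place; I did not see the judge's verdict.

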